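# Refit the toaster's crumb tray

### The arm

A 6-joint arm with a two-finger parallel gripper is mounted at the origin on a cart in front of the work surface, level with it; the furniture and walls round the work are solid. World frame = base frame: x ahead of the robot, y to its left, z up, the work surface at z = 0. Lengths are in m, angles in rad, forces in N, time in s.
With the tool pointing down it reaches from about 0.25 to 0.775 m from the base axis. Payload 4 kg.
Tool frame: the origin (TCP) lies on the centre line of the jaws, within the pads' length; the fingertips stand 8 mm ahead of it and the grasp point (between the pads) lies 11 mm behind it; z points along the fingers, y is the direction in which the jaws open and shut (so a half turn about z gives the same grasp; the last joint's range is limited). The gripper opens to 94 mm and grips with 3 to 60 N. Pads are 16 mm wide; open, the fingers measure 119 mm over their backs; the gripper's body (75 mm by 177 mm) begins 78 mm behind the grasp point.
Start: joints at [-1.445, 0.087, 1.371, -0, 1.684, -0.103], TCP at [0.125, -0.536, 0.214] pointing down, gripper open.
Joint ranges: [-3.1, 3.1], [-0.76, 2.03], [0.27, 2.55], [-1.08, 4.22], [0.17, 2.65], [-2.57, 2.57]. Speed limits (rad/s): [2.79, 2.79, 3.14, 3.14, 3.14, 3.14].

### API

Orientations are given as [roll, pitch, yaw] about the fixed x, y, z axes, in that order (R = Rz(yaw) Ry(pitch) Rx(roll)).
In Python, from bench import * gives the robot as it stands.
- The arm moves only by the tool step_arm, never from a script. Its argument "steps" is a list of rows, each an object of numbers: "jaw": the opening, from 0 (shut) to 1 (fully open); "tx", "ty", "tz": the shift along the tool's x, y, z in m; "ax", "ay", "az": the turn, a rotation vector about the tool's x, y, z in rad. In form: [{"jaw": .., "tx": .., "ty": .., "tz": .., "ax": .., "ay": .., "az": ..}, ...]. A call has 1 to 8 rows; each row is the pose to reach, as a shift and turn from the pose measured when the call began, along the tool's axes at that moment; what a row does not reach only later rows make up. A row lasts 1/10 s, in which the tool goes at most 50 mm and 8.59 degrees, less where a joint would pass 70% of its speed; a pose out of reach is approached as far as the arm can. A call with a gripper value outside its range is refused whole. The fingers move at their own pace and stop on an object; the grip force is fixed at half the most. Time passes only in rows, so rows that repeat a pose let the fingers close. It gives the time, the measured TCP pose, the force and the opening at its end, in the units of the state.
- get_obs(): the state, without advancing time (a new reading comes with each control period).
- snapshot(name): name is "side" or "top" or "wrist"; returns (picture, depth): 480x640x3 uint8, red, green, blue; 480x640 float32, m along the optical axis (not along the pixel's ray), 0 where there is no reading.
- camera_model(name): a dict with "intrinsics" (3x3 intrinsics, pixels), "origin" and "orientation" of the camera in the world. Camera axes: x right, y down, z forward; pixel columns grow to the right and rows downward; lengths in m; the calibration is good to about 2 mm. A picture is of the moment at which its call begins: read the wrist's pose just before it. camera_model takes no time and is no camera call; for the wrist camera it gives the pose at the moment of the call.
- close_job(): hands the job in, once; it reports no verdict.
Trained networks look in the newest picture that a camera, given by its name, has taken for a name from the list of things; names that differ only in an ending like _2 or _b are one class to them, and where a whole thing is asked for, a point or a joint stands for the part that bears it (a point fixed in the world has none). Each returns a list of dicts, best first, with "confidence" (0 to 1); they miss things now and then, are a little off and sometimes report something else, mostly with a low value. They report only what shows in the picture. A call takes as long as a camera call.
- silhouettes(camera, query): "pixels" (480x640 bool, what is visible of it) and "rect" ([left, top, right, bottom] in pixels, round what is visible of it).
The state is a dict: "time": time; "joint_positions": joint angles; "qvel": joint speeds; "joint_torque": joint torques, N m; "tool_pos": TCP position; "ee_rot": TCP orientation; "wrist_force": force on the tool from outside, world axes, zero at the start; "wrist_torque": the same for the moment, N m; "width": finger opening in m.
Only numpy, scipy, OpenCV 4.12 (cv2) and the standard library are available. Lean on these libraries where they do the work, as an engineer would, in place of code of your own. Each camera call takes 0.05 s, during which the arm holds its last target. There are 200 camera calls.

### The job

The toaster's crumb tray has been emptied and lies on the worktop. Pick it up by its tab and slide it into the slot low in the toaster's end: feel your way between the guides hidden inside without forcing it, then press it gently past its spring catch until the front plate closes flush against the toaster, and let go. Leave everything else where it stands.

Things in the scene. Friction and masses are not known exactly. Their poses are not given: they have to be found in the camera images.
- crumb_tray: Loose crumb tray, 0.2 kg: shallow steel pan 96 mm wide (x), 170 mm long (y = 0 to 170), 14 mm high, nose corners cut by 10 mm; black front plate 146 mm wide, 30 mm high (y = -6 to 0). Starts flat on the worktop, nose roughly toward the toaster. Origin: under the middle of the plate's back face, at the underside; +y to the nose, z up.
- tab (a point): Middle of the tray's pull tab, a solid black bar 24 mm wide (tray x), 42 mm long (y = -47 to -6 mm from the tray's origin), 20 mm high (6 to 26 mm above the tray's underside); this point is at tray y = -26 mm, 16 mm up. Axes as the tray's. The toaster rises straight above the slot, so at the end a hand on the tab must lean back from it by about 30 degrees.
- nose (a point): Middle of the lower edge of the pan's nose, 170 mm along +y from the tray's origin. Axes as the tray's.
- toaster: Steel two-slot toaster, black ends, 270 mm long (y), 176 mm wide (x), 195 mm high, standing immovable; origin under its middle at worktop height, z up. Lever and knobs at its +y end, tray slot at its -y end (the right-hand end seen from the robot).
- slot (a point): Middle of the lower edge of the tray slot in the toaster's -y end face, 12 mm above the worktop; axes as the toaster's. Slot 122 mm wide (x), 22 mm high; the flat bay floor behind it is level with this point. The tray goes in along +y; when home its origin is here (but for the guides' sideways offset) and its front plate lies against the end face, a rigid stop.
- guides_start (a point): In the slot's middle line on the bay floor, 19 mm behind the end face, where two hidden steel guide rails begin: they flare in from 125 to 99 mm apart over 26 mm, then run 135 mm straight, parallel to toaster y. Their common middle is up to 11 mm to either side of this line (unknown, does not move), so must be felt. The rails bend if the tray presses on them with over 12 N, the catch over 30 N.
- catch_point (a point): In the slot's middle line, 162 mm behind the end face, 12 mm above the worktop: beneath a hidden sprung roller. From about 15 to 5 mm before home it rides up over the pan's nose wall, resisting with some 3 to 8 N, and drops in behind the wall as the tray comes home, holding it there.
- spice_jar_1: Bystander: slim glass spice jar with a black cap, 41 mm across, 105 mm high; origin under its middle.
- espresso_3: Bystander: striped espresso cup, 49 mm high; origin under its middle.
- teaspoon_10: Bystander: teaspoon, 139 mm long, lying beside the hob; origin under its middle.
- garlic_14: Bystander: garlic bulb, 50 mm, nearest the robot of those there; origin under its middle.
- cork: Bystander: cork standing on end, 44 mm high; origin under its middle.
- peg_0: Bystander: wooden clothes peg, 72 mm long, lying near the front edge; origin under its middle.

How it is judged:
By the outcome, as a careful person would: the job done as asked, in the order asked, and still so for the second after the job is handed in, with the robot touching nothing.
It also fails if it takes over 72 s, if anything falls off the work surface, if the arm or the gripper's body presses on something with over 40 N, if the wrist force passes 120 N, or if a joint passes its speed limit or range.

## Working session

There is one attempt and no reset: what is moved stays moved. The work goes in short steps, Python scripts to look and compute and a tool call to move; the robot and the scene stay as the last step left them, time stands still between calls to the robot, and variables do not carry over. Pictures are saved under pics/ and viewed, about 8 in all and at most 12, crops included, and the job is handed in when it is done.

Besides the shell and the picture viewer there is one more tool, called after "Emit:" by a JSON object that holds its "fn" and its "kwargs". step_arm: Moves the arm, as the interface text tells. Its arguments: {"type":"object","properties":{"steps":{"type":"array"}},"required":["steps"]}

```bash
mkdir -p pics; ls; cat > h.py <<'E'
from bench import *
import numpy as np, cv2
from scipy.spatial.transform import Rotation as R
def cam(n):
    m=camera_model(n); K=np.array(m["intrinsics"]); o=np.array(m["origin"]); q=np.array(m["orientation"])
    Rm=q if q.shape==(3,3) else R.from_euler('xyz',q).as_matrix()
    return K,o,Rm
def pts(n,d,mask,C=None):
    K,o,Rm=C or cam(n); v,u=np.nonzero(mask&(d>0)); z=d[v,u]
    return (np.c_[(u-K[0,2])/K[0,0]*z,(v-K[1,2])/K[1,1]*z,z])@Rm.T+o
def save(n,im): cv2.imwrite('pics/'+n+'.png',im[:,:,::-1])
E
python3 - <<'E'
from h import *
for n in ("top","side"):
    im,d=snapshot(n); save(n+'0',im); np.savez('/tmp/'+n,im=im,d=d)
    print(n,camera_model(n))
    for q in ("crumb_tray","tab","toaster"):
        for s in silhouettes(n,q)[:2]:
            p=pts(n,d,s["pixels"]); print(q,s["confidence"],s["rect"],s["pixels"].sum(),p.min(0).round(3),np.median(p,0).round(3),p.max(0).round(3))
print(get_obs())
E
```

```text
pics
top {'intrinsics': array([[513.57892084,   0.        , 318.62673592],
       [  0.        , 513.57892084, 243.34021199],
       [  0.        ,   0.        ,   1.        ]]), 'origin': array([-0.14809212,  0.28780839,  1.02296551]), 'orientation': array([-2.47193075,  0.01640161, -1.97596565])}
crumb_tray 0.71 [334.5, 233.1, 390.1, 283.9] 1523 [ 0.453 -0.184 -0.005] [ 0.514 -0.093  0.002] [ 0.553 -0.034  0.019]
crumb_tray 0.19 [134.6, 195.8, 302.1, 353.5] 14354 [ 0.426  0.055 -0.005] [0.46  0.241 0.185] [0.957 0.401 0.202]
tab 0.6 [337.7, 233.7, 386.2, 286.4] 1524 [ 0.453 -0.184 -0.005] [ 0.514 -0.091  0.002] [ 0.553 -0.033  0.019]
tab 0.18 [133.4, 194.2, 301.7, 353.6] 14264 [ 0.426  0.056 -0.005] [0.46  0.241 0.185] [0.957 0.393 0.202]
toaster 0.86 [136.2, 196.1, 301.7, 353.1] 14297 [ 0.426  0.079 -0.005] [0.46  0.241 0.185] [0.957 0.404 0.202]
side {'intrinsics': array([[453.23516866,   0.        , 317.6858803 ],
       [  0.        , 453.23516866, 229.5257814 ],
       [  0.        ,   0.        ,   1.        ]]), 'origin': array([ 0.29042099, -0.62831116,  0.60453458]), 'orie
[... 259 characters left out ...]
0.004] [ 0.592 -0.019  0.035]
{'time': 0.4, 'joint_positions': array([-1.44512405e+00,  8.73042833e-02,  1.37087809e+00,  2.59727175e-05,
        1.68355821e+00, -1.03065660e-01]), 'qvel': array([-0.00070906, -0.0008604 , -0.00254621, -0.00033443,  0.00060298,
       -0.00011652]), 'joint_torque': array([-2.42647169e-03, -3.39512372e+01, -3.02111042e+01,  7.15833320e-02,
        2.56564887e-02, -4.65565472e-05]), 'tool_pos': array([ 0.12473055, -0.53563988,  0.21335837]), 'ee_rot': array([-3.14144816e+00, -4.08907797e-05,  2.28740855e-01]), 'wrist_force': array([-0.26828529, -0.10055911,  0.10213437]), 'wrist_torque': array([0.02847151, 0.01920774, 0.02691883]), 'width': 0.09438028874755847}
```

View pics/side0.png

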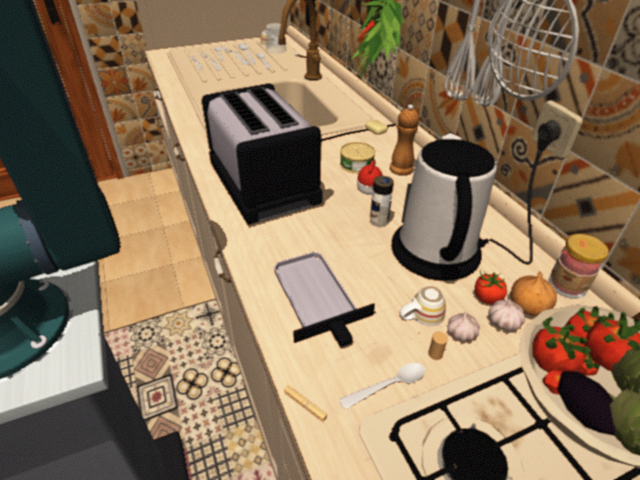

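View pics/top0.png

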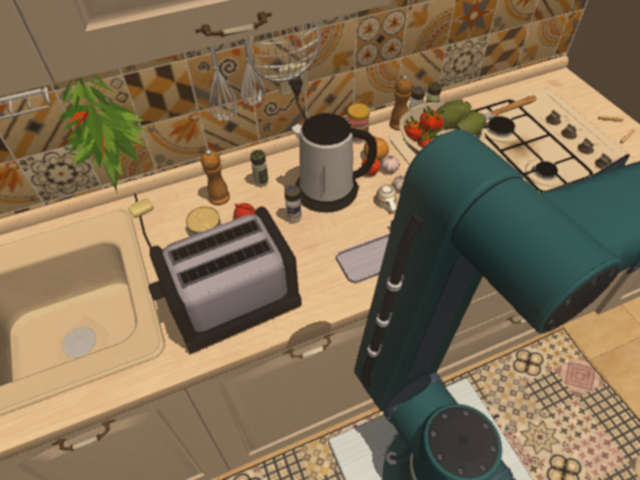

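```bash
python3 - <<'E'
from h import *
z=np.load('/tmp/side.npz'); d=z['d']; n="side"
m=np.zeros((480,640),bool); m[200:370,250:400]=1
s=silhouettes(n,"crumb_tray")[0]["pixels"]
p=pts(n,d,s)
def rect(q,l):
    r=cv2.minAreaRect((q[:,:2]*1000).astype(np.float32)); print(l,len(q),np.round(r[0],1),np.round(r[1],1),round(r[2],2), np.round(cv2.boxPoints(r),0).tolist())
print('heights',np.percentile(p[:,2],[1,10,50,90,99]).round(4))
rect(p,'all'); rect(p[p[:,2]>0.02],'plate top+tab')
q=p[p[:,2]>0.02]; 
# toaster: from top cam & side cam
t=silhouettes(n,"toaster"); 
for a in t[:2]: print(a["confidence"],a["rect"])
P=pts(n,d,cv2.erode(t[0]["pixels"].astype(np.uint8),np.ones((3,3)))>0)
zt=np.load('/tmp/top.npz'); T=pts("top",zt['d'],cv2.erode(silhouettes("top","toaster")[0]["pixels"].astype(np.uint8),np.ones((3,3)))>0)
for l,A in(('side',P),('top',T)):
    print(l,np.percentile(A[:,2],[1,50,99]).round(3)); B=A[(A[:,2]>.185)&(A[:,2]<.21)]; rect(B,'top face')
for lo,hi in((.0,.012),(.012,.03),(.03,.05),(.05,.1),(.1,.15),(.15,.18)):
    B=P[(P[:,2]>lo)&(P[:,2]<hi)]
    # end face: lowest-y points
    yy=[(x,np.percentile(B[(abs(B[:,0]-x)<.005),1],10).round(4)) for x in np.arange(.44,.62,.02) if (abs(B[:,0]-x)<.005).sum()>5]
    print(lo,[(round(a,2),float(b)) for a,b in yy], B[:,0].min().round(3),B[:,0].max().round(3))
E
```

```text
heights [0.0005 0.0021 0.0042 0.0267 0.0317]
all 5167 [ 521.8 -138.8] [235.2 153.8] 82.33 [[430.0, -245.0], [582.0, -266.0], [614.0, -32.0], [461.0, -12.0]]
plate top+tab 880 [ 506.2 -230.4] [143.3  48.1] 0.34 [[434.0, -207.0], [435.0, -255.0], [578.0, -254.0], [578.0, -206.0]]Traceback (most recent call last):
  File "<stdin>", line 14, in <module>
IndexError: list index out of range
```

```bash
python3 - <<'E'
from h import *
n="side"; z=np.load('/tmp/side.npz'); d=z['d']
m=np.zeros((480,640),bool); m[75:225,195:332]=1
P=pts(n,d,m)
zt=np.load('/tmp/top.npz'); m[:]=0; m[195:360,130:305]=1; T=pts("top",zt['d'],m)
def rect(q,l):
    r=cv2.minAreaRect((q[:,:2]*1000).astype(np.float32)); print(l,len(q),np.round(r[0],1),np.round(r[1],1),round(r[2],2), np.round(cv2.boxPoints(r),0).tolist())
for l,A in(('side',P),('top',T)):
    B=A[(A[:,2]>.185)&(A[:,2]<.21)&(A[:,0]<.62)]; rect(B,l+' top face')
for lo,hi in((.003,.012),(.012,.034),(.036,.05),(.05,.1),(.1,.15),(.15,.18)):
    B=P[(P[:,2]>lo)&(P[:,2]<hi)&(P[:,1]<.2)&(P[:,0]<.65)]
    print(lo,[(round(x,2),np.percentile(B[(abs(B[:,0]-x)<.005),1],[5,25,50]).round(3).tolist()) for x in np.arange(.42,.64,.02) if (abs(B[:,0]-x)<.005).sum()>5])
B=P[(P[:,2]>.06)&(P[:,2]<.17)&(P[:,1]<.14)&(P[:,0]<.6)]
for i in range(4):
    f=np.polyfit(B[:,0],B[:,1],1); r=B[:,1]-np.polyval(f,B[:,0]); print(f,len(B),r.std()); B=B[abs(r)<max(.004,1.5*r.std())]
# tray
s=silhouettes(n,"crumb_tray")[0]["pixels"]; p=pts(n,d,s)
A=p[p[:,2]>.022]; 
for x in np.arange(.43,.59,.01):
    b=A[abs(A[:,0]-x)<.005]; 
    if len(b)>3: print(round(x,2),len(b),b[:,1].min().round(4),b[:,1].max().round(4),b[:,2].max().round(4))
b=p[(p[:,2]<.012)]; 
for y in np.arange(-.19,-.02,.015):
    c=b[abs(b[:,1]-y)<.005]; c=c[(c[:,0]>.4)]; print(round(y,3),len(c),c[:,0].min().round(4),c[:,0].max().round(4))
E
```

```text
side top face 4291 [524.4 230.4] [168.1 268.2] 3.21 [[433.0, 360.0], [448.0, 92.0], [616.0, 101.0], [601.0, 369.0]]
top top face 7089 [522.5 233.4] [169.3 263.5] 3.88 [[429.0, 359.0], [447.0, 96.0], [616.0, 108.0], [598.0, 371.0]]
0.003 [(np.float64(0.44), [0.128, 0.145, 0.166]), (np.float64(0.48), [0.094, 0.095, 0.097]), (np.float64(0.5), [0.097, 0.098, 0.098]), (np.float64(0.52), [0.086, 0.099, 0.112]), (np.float64(0.54), [0.075, 0.092, 0.099]), (np.float64(0.56), [0.061, 0.068, 0.097]), (np.float64(0.58), [0.064, 0.09, 0.101]), (np.float64(0.6), [0.058, 0.074, 0.089]), (np.float64(0.62), [0.052, 0.074, 0.082])]
0.012 [(np.float64(0.44), [0.105, 0.123, 0.149]), (np.float64(0.46), [0.091, 0.091, 0.092]), (np.float64(0.48), [0.096, 0.1, 0.106]), (np.float64(0.5), [0.097, 0.103, 0.112]), (np.float64(0.52), [0.099, 0.103, 0.111]), (np.float64(0.54), [0.1, 0.106, 0.112]), (np.float64(0.56), [0.101, 0.105, 0.113]), (np.float64(0.58), [0.103, 0.108, 0.116]), (np.float64(0.6), [0.1, 0.101, 0.102]), (np.float64(0.62), [0.101, 0.101, 0.102])]
0.036 [(np.float64(0.44), [0.11, 0.136, 0.157]), 
[... 1834 characters left out ...]
.2085 0.0335
0.46 36 -0.2144 -0.2075 0.0346
0.47 35 -0.214 -0.2065 0.0324
0.48 36 -0.2141 -0.2068 0.033
0.49 62 -0.2526 -0.208 0.0335
0.5 177 -0.2535 -0.2075 0.0322
0.51 162 -0.2534 -0.2071 0.0332
0.52 55 -0.253 -0.2063 0.0327
0.53 34 -0.2146 -0.2066 0.0329
0.54 34 -0.2132 -0.2069 0.0328
0.55 33 -0.2132 -0.2071 0.0326
0.56 32 -0.2131 -0.2074 0.0331
0.57 31 -0.2128 -0.2059 0.0316
0.58 8 -0.2119 -0.2088 0.0321
-0.19 73 0.4568 0.5923
-0.175 254 0.4571 0.5606
-0.16 242 0.4561 0.5599
-0.145 248 0.4555 0.5584
-0.13 229 0.4552 0.551
-0.115 221 0.4548 0.5596
-0.1 218 0.4545 0.5581
-0.085 196 0.4559 0.5591
-0.07 197 0.4558 0.5591
-0.055 190 0.4559 0.5587
-0.04 237 0.4621 0.5587
-0.025 12 0.507 0.5542
```

```bash
python3 - <<'E'
from h import *
im=np.load('/tmp/side.npz')['im']
c=cv2.resize(im[120:360,190:410],None,fx=2.5,fy=2.5,interpolation=cv2.INTER_CUBIC)
save('side_crop',c)
E
```

```text
(no output)
```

View pics/side_crop.png

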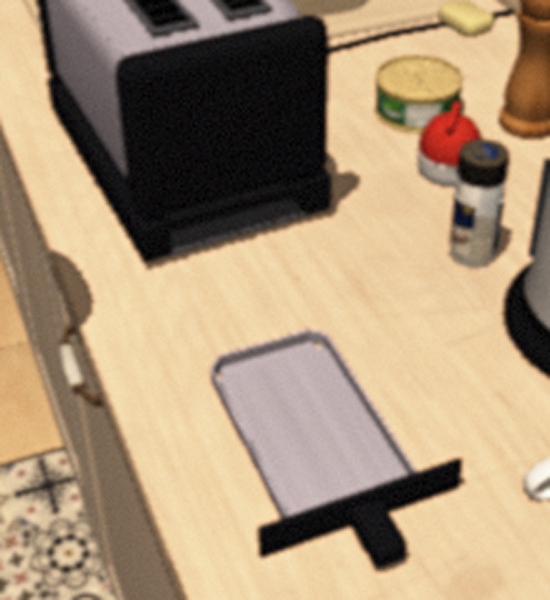

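```bash
cat >> h.py <<'E'
def tgt(gp,yaw,tilt,pit=0):
    """desired tool pose: grasp point gp, tool x along heading yaw (rad, 0=+y), tilt lean-back deg"""
    M=R.from_euler('z',yaw)*R.from_euler('x',np.radians(tilt))*R.from_euler('z',np.pi/2)*R.from_euler('x',np.pi)
    return np.array(gp)+M.as_matrix()[:,2]*.011, M
def cur():
    o=get_obs(); M=R.from_euler('xyz',o["ee_rot"]); p=np.array(o["tool_pos"]); return o,p,M,p-M.as_matrix()[:,2]*.011
def go(gp,yaw,tilt):
    o,p,M,g=cur(); P,T=tgt(gp,yaw,tilt)
    print('t',o['time'],'tcp',p.round(4),'gp',g.round(4),'F',np.round(o['wrist_force'],1),'w',round(o['width'],4))
    print('txyz',M.inv().apply(P-p).round(4),'axyz',(M.inv()*T).as_rotvec().round(4))
E
python3 - <<'E'
from h import *
go([.506,-.236,.14],.01,30)
d=np.load('/tmp/side.npz')['d']
for nm,(u,v) in dict(cork=(438,338),cuphandle=(407,316),cup=(430,292),spoon=(350,402),jar=(381,185),gar=(463,320)).items():
    m=np.zeros((480,640),bool); m[v-2:v+3,u-2:u+3]=1; print(nm,np.median(pts("side",d,m),0).round(3))
E
```

```text
t 0.55 tcp [ 0.1247 -0.5357  0.2135] gp [ 0.1247 -0.5357  0.2245] F [-0.5  0.5  1.1] w 0.0941
txyz [ 0.4405 -0.2108  0.083 ] axyz [ 0.3534  0.4407 -1.319 ]
cork [ 0.626 -0.317  0.045]
cuphandle [ 0.627 -0.239  0.009]
cup [ 0.667 -0.235  0.047]
spoon [ 0.471 -0.339  0.005]
jar [ 0.698 -0.003  0.106]
gar [ 0.684 -0.302  0.043]
```

Emit:
{"fn": "step_arm", "kwargs": {"steps": [{"jaw": 0.6,"tx": 0.44,"ty": -0.21,"tz": 0.08,"ax": 0.353,"ay": 0.441,"az": -1.319},{"jaw": 0.6,"tx": 0.44,"ty": -0.21,"tz": 0.08,"ax": 0.353,"ay": 0.441,"az": -1.319},{"jaw": 0.6,"tx": 0.44,"ty": -0.21,"tz": 0.08,"ax": 0.353,"ay": 0.441,"az": -1.319},{"jaw": 0.6,"tx": 0.44,"ty": -0.21,"tz": 0.08,"ax": 0.353,"ay": 0.441,"az": -1.319},{"jaw": 0.6,"tx": 0.44,"ty": -0.21,"tz": 0.08,"ax": 0.353,"ay": 0.441,"az": -1.319},{"jaw": 0.6,"tx": 0.44,"ty": -0.21,"tz": 0.08,"ax": 0.353,"ay": 0.441,"az": -1.319},{"jaw": 0.6,"tx": 0.44,"ty": -0.21,"tz": 0.08,"ax": 0.353,"ay": 0.441,"az": -1.319},{"jaw": 0.6,"tx": 0.44,"ty": -0.21,"tz": 0.08,"ax": 0.353,"ay": 0.441,"az": -1.319}]}}

```text
time: 1.35
tool_pos: [0.4344, -0.2883, 0.1487]
ee_rot: [-3.089, -0.446, 1.345]
wrist_force: [0.1, -0.1, 0.3]
width: 0.0565
```

```bash
python3 - <<'E'
from h import *
go([.506,-.236,.14],.01,30)
print(get_obs()['joint_positions'].round(2))
E
```

```text
t 1.35 tcp [ 0.4344 -0.2883  0.1487] gp [ 0.4339 -0.293   0.1586] F [ 0.1 -0.1  0.3] w 0.0565
txyz [0.0574 0.0592 0.0446] axyz [ 0.0576  0.0713 -0.2106]
[-0.9   0.25  1.39  0.32  1.83 -0.65]
```

Emit:
{"fn": "step_arm", "kwargs": {"steps": [{"jaw": 0.6,"tx": 0.057,"ty": 0.059,"tz": 0.045,"ax": 0.058,"ay": 0.071,"az": -0.211},{"jaw": 0.6,"tx": 0.057,"ty": 0.059,"tz": 0.045,"ax": 0.058,"ay": 0.071,"az": -0.211},{"jaw": 0.6,"tx": 0.057,"ty": 0.059,"tz": 0.045,"ax": 0.058,"ay": 0.071,"az": -0.211},{"jaw": 0.6,"tx": 0.057,"ty": 0.059,"tz": 0.045,"ax": 0.058,"ay": 0.071,"az": -0.211}]}}

```text
time: 1.75
tool_pos: [0.5058, -0.23, 0.1293]
ee_rot: [-3.14, -0.524, 1.582]
wrist_force: [-0.3, -0.5, 0.0]
width: 0.0569
```

```bash
python3 - <<'E'
from h import *
go([.506,-.234,.024],.01,30)
print(get_obs()['joint_positions'].round(2))
im,d=snapshot("wrist"); C=cam("wrist"); save('wr1',im)
for s in silhouettes("wrist","tab")[:1]:
    p=pts("wrist",d,s["pixels"],C); print(s["confidence"],s["rect"])
P=pts("wrist",d,d>0,C); P=P[(P[:,0]>.4)&(P[:,0]<.62)&(P[:,1]>-.3)&(P[:,1]<-.15)]
q=P[(P[:,2]>.015)&(P[:,2]<.04)]
for y in np.arange(-.255,-.2,.005):
    b=q[abs(q[:,1]-y)<.0015]
    if len(b): print(round(y,3),len(b),np.percentile(b[:,0],[1,99]).round(4),np.median(b[:,2]).round(4))
for x in np.arange(.43,.59,.015):
    b=P[(abs(P[:,0]-x)<.002)&(P[:,2]>.027)&(P[:,2]<.04)]
    if len(b): print(round(x,3),len(b),np.percentile(b[:,1],[2,98]).round(4))
E
```

```text
t 1.75 tcp [ 0.5058 -0.23    0.1293] gp [ 0.5059 -0.2355  0.1388] F [-0.3 -0.5  0. ] w 0.0569
txyz [-0.0561  0.0004  0.1001] axyz [-0.0027  0.      0.001 ]
[-0.76  0.36  1.31  0.38  1.84 -0.73]
0.59 [227.7, 95.2, 423.1, 346.3]
-0.255 21 [0.4975 0.5118] 0.022
-0.25 128 [0.4932 0.5161] 0.026
-0.245 131 [0.4929 0.5163] 0.0266
-0.24 132 [0.4928 0.5163] 0.0269
-0.235 133 [0.4926 0.5163] 0.0268
-0.23 149 [0.4925 0.6193] 0.0263
-0.225 133 [0.4924 0.5163] 0.0264
-0.22 124 [0.4931 0.5155] 0.0264
-0.215 105 [0.4356 0.5148] 0.0256
-0.21 513 [0.4328 0.5756] 0.0306
0.43 3 [-0.2117 -0.2104]
0.475 46 [-0.2133 -0.2075]
0.49 46 [-0.2131 -0.2074]
0.505 167 [-0.2494 -0.2073]
0.52 46 [-0.2126 -0.2071]
0.535 49 [-0.2127 -0.207 ]
```

View pics/wr1.png

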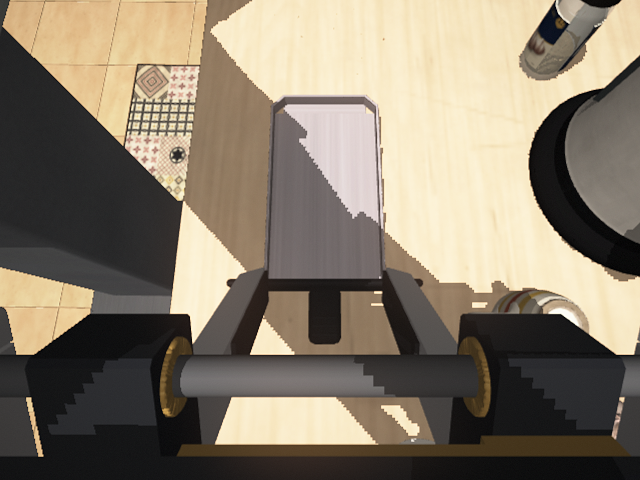

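Emit:
{"fn": "step_arm", "kwargs": {"steps": [{"jaw": 0.6,"tx": -0.056,"ty": -0.001,"tz": 0.1,"az": 0.0},{"jaw": 0.6,"tx": -0.056,"ty": -0.001,"tz": 0.1},{"jaw": 0.6,"tx": -0.056,"ty": -0.001,"tz": 0.1},{"jaw": 0.6,"tx": -0.056,"ty": -0.001,"tz": 0.1},{"jaw": 0.0,"tx": -0.056,"ty": -0.001,"tz": 0.1},{"jaw": 0.0,"tx": -0.056,"ty": -0.001,"tz": 0.1},{"jaw": 0.0,"tx": -0.056,"ty": -0.001,"tz": 0.1},{"jaw": 0.0,"tx": -0.056,"ty": -0.001,"tz": 0.1}]}}

```text
invalid input
```

```bash
python3 - <<'E'
from h import *
go([.5045,-.234,.074],.01,30)
E
```

```text
t 1.85 tcp [ 0.5052 -0.2315  0.1304] gp [ 0.5052 -0.237   0.14  ] F [ 0.2  0.1 -0.5] w 0.0561
txyz [-0.0303 -0.0007  0.0587] axyz [ 0.0003  0.0015 -0.0007]
```

Emit:
{"fn": "step_arm", "kwargs": {"steps": [{"jaw": 0.6,"tx": -0.056,"ty": -0.001,"tz": 0.1,"ax": 0,"ay": 0,"az": 0},{"jaw": 0.6,"tx": -0.056,"ty": -0.001,"tz": 0.1,"ax": 0,"ay": 0,"az": 0},{"jaw": 0.6,"tx": -0.056,"ty": -0.001,"tz": 0.1,"ax": 0,"ay": 0,"az": 0},{"jaw": 0.6,"tx": -0.056,"ty": -0.001,"tz": 0.1,"ax": 0,"ay": 0,"az": 0},{"jaw": 0.0,"tx": -0.056,"ty": -0.001,"tz": 0.1,"ax": 0,"ay": 0,"az": 0},{"jaw": 0.0,"tx": -0.056,"ty": -0.001,"tz": 0.1,"ax": 0,"ay": 0,"az": 0},{"jaw": 0.0,"tx": -0.056,"ty": -0.001,"tz": 0.1,"ax": 0,"ay": 0,"az": 0},{"jaw": 0.0,"tx": -0.056,"ty": -0.001,"tz": 0.1,"ax": 0,"ay": 0,"az": 0}]}}

```text
time: 2.65
tool_pos: [0.5049, -0.2308, 0.0174]
ee_rot: [3.139, -0.52, 1.581]
wrist_force: [0.7, -0.6, 0.1]
width: 0.0276
```

```bash
python3 - <<'E'
from h import *
go([.5045,-.234,.074],.01,30)
E
```

```text
t 2.65 tcp [ 0.5049 -0.2308  0.0174] gp [ 0.505  -0.2363  0.0269] F [ 0.7 -0.6  0.1] w 0.0276
txyz [ 0.0254 -0.0004 -0.0397] axyz [0.0021 0.0035 0.0006]
```

Emit:
{"fn": "step_arm", "kwargs": {"steps": [{"jaw": 0.4,"tx": 0.001,"ty": -0.0004,"tz": 0.0045,"ax": 0,"ay": 0,"az": 0},{"jaw": 0.4,"tx": 0.001,"ty": -0.0004,"tz": 0.0045,"ax": 0,"ay": 0,"az": 0},{"jaw": 0,"tx": 0.001,"ty": -0.0004,"tz": 0.0045,"ax": 0,"ay": 0,"az": 0},{"jaw": 0,"tx": 0.001,"ty": -0.0004,"tz": 0.0045,"ax": 0,"ay": 0,"az": 0},{"jaw": 0,"tx": 0.001,"ty": -0.0004,"tz": 0.0045,"ax": 0,"ay": 0,"az": 0},{"jaw": 0,"tx": 0.001,"ty": -0.0004,"tz": 0.0045,"ax": 0,"ay": 0,"az": 0},{"jaw": 0,"tx": 0.001,"ty": -0.0004,"tz": 0.0045,"ax": 0,"ay": 0,"az": 0}]}}

```text
time: 3.35
tool_pos: [0.5046, -0.2276, 0.0139]
ee_rot: [3.139, -0.52, 1.581]
wrist_force: [-0.1, 0.8, -0.6]
width: 0.0237
```

```bash
python3 - <<'E'
from h import *
go([.5045,-.234,.074],.01,30)
E
```

```text
t 3.35 tcp [ 0.5046 -0.2276  0.0139] gp [ 0.5046 -0.233   0.0234] F [-0.1  0.8 -0.6] w 0.0237
txyz [ 0.0244 -0.     -0.0444] axyz [0.0022 0.0033 0.0005]
```

Emit:
{"fn": "step_arm", "kwargs": {"steps": [{"jaw": 0,"tx": 0.005,"ty": 0,"tz": -0.0087,"ax": 0,"ay": 0,"az": 0},{"jaw": 0,"tx": 0.01,"ty": 0,"tz": -0.0173,"ax": 0,"ay": 0,"az": 0},{"jaw": 0,"tx": 0.015,"ty": 0,"tz": -0.026,"ax": 0,"ay": 0,"az": 0},{"jaw": 0,"tx": 0.02,"ty": 0,"tz": -0.0346,"ax": 0,"ay": 0,"az": 0},{"jaw": 0,"tx": 0.02,"ty": 0,"tz": -0.0346,"ax": 0,"ay": 0,"az": 0},{"jaw": 0,"tx": 0.02,"ty": 0,"tz": -0.0346,"ax": 0,"ay": 0,"az": 0}]}}

```text
time: 3.95
tool_pos: [0.5046, -0.2277, 0.0542]
ee_rot: [3.138, -0.519, 1.582]
wrist_force: [0.4, -0.0, -3.9]
width: 0.024
```

```bash
cat >> h.py <<'E'
def traypose(tag):
    """pan/plate profile in tool-heading frame relative to the grasp point, from wrist depth"""
    o,p,M,g=cur(); C=cam("wrist"); im,d=snapshot("wrist"); save(tag,im)
    X=pts("wrist",d,d>0,C)-g; hx=M.as_matrix()[:,1]; yaw=np.arctan2(hx[1],hx[0])
    X=R.from_euler('z',-yaw).apply(X); print('toolyaw',round(yaw,4),'tilt',np.degrees(np.arcsin(M.as_matrix()[2,0])).round(2))
    b=X[(abs(X[:,0])<.035)&(X[:,2]<.02)&(X[:,2]>-.07)]
    for y in np.arange(.03,.20,.02):
        c=b[abs(b[:,1]-y)<.004]
        if len(c)>5: print('y',round(y,2),'z',np.median(c[:,2]).round(4),len(c))
    return X
E
python3 - <<'E'
from h import *
X=traypose('lift')
for x in (-.06,-.045,.04,.055):
    b=X[(abs(X[:,0]-x)<.006)&(X[:,1]>.005)&(X[:,1]<.04)&(X[:,2]>-.02)&(X[:,2]<.03)]
    if len(b): print('plate',x,len(b),np.percentile(b[:,1],[3,50,97]).round(4),b[:,2].max().round(4))
# nose edge
go([.5445,-.113,.0634],.0547,30)
im,d=snapshot("side"); save('side1',im)
s=silhouettes("side","crumb_tray")[0]; p=pts("side",d,s["pixels"]); print(s["confidence"],s["rect"])
for y in np.arange(-.2,-.02,.02):
    c=p[(abs(p[:,1]-y)<.004)&(abs(p[:,0]-.505)<.035)]
    if len(c): print(round(y,3),np.median(c[:,2]).round(4),len(c))
E
```

```text
toolyaw 0.0093 tilt 29.75
y 0.03 z -0.0626 627
y 0.05 z -0.0215 1842
y 0.07 z -0.0216 1709
y 0.09 z -0.0217 1570
y 0.11 z -0.0218 1466
y 0.13 z -0.0219 1349
y 0.15 z -0.022 1248
y 0.17 z -0.0221 1178
y 0.19 z -0.0222 1080
plate -0.06 622 [0.0211 0.0218 0.0267] 0.008
plate -0.045 763 [0.0211 0.0228 0.0388] 0.0089
plate 0.04 717 [0.021  0.0223 0.0381] 0.008
plate 0.055 622 [0.021  0.0216 0.027 ] 0.0085
t 4.0 tcp [ 0.5043 -0.2274  0.0537] gp [ 0.5044 -0.2329  0.0633] F [ 0.2 -0.2 -1.3] w 0.0241
txyz [0.1038 0.041  0.0593] axyz [ 0.0243  0.0035 -0.0383]
0.42 [274.5, 248.4, 338.0, 327.6]
-0.16 0.0437 9
-0.14 0.043 120
-0.12 0.0429 118
-0.1 0.0427 91
-0.08 0.0428 63
-0.06 0.0426 39
-0.04 0.0426 16
```

Emit:
{"fn": "step_arm", "kwargs": {"steps": [{"jaw": 0,"tx": 0.026,"ty": 0.01,"tz": 0.015,"ax": 0.006,"ay": 0.0015,"az": -0.0096},{"jaw": 0,"tx": 0.052,"ty": 0.0205,"tz": 0.03,"ax": 0.012,"ay": 0.003,"az": -0.019},{"jaw": 0,"tx": 0.078,"ty": 0.031,"tz": 0.0445,"ax": 0.018,"ay": 0.0045,"az": -0.029},{"jaw": 0,"tx": 0.104,"ty": 0.041,"tz": 0.0593,"ax": 0.0243,"ay": 0.006,"az": -0.0383},{"jaw": 0,"tx": 0.104,"ty": 0.041,"tz": 0.0593,"ax": 0.0243,"ay": 0.006,"az": -0.0383},{"jaw": 0,"tx": 0.104,"ty": 0.041,"tz": 0.0593,"ax": 0.0243,"ay": 0.006,"az": -0.0383}]}}

```text
time: 4.7
tool_pos: [0.5436, -0.1065, 0.053]
ee_rot: [-3.139, -0.527, 1.626]
wrist_force: [-0.3, -0.2, -2.4]
width: 0.0236
```

```bash
python3 - <<'E'
from h import *
X=traypose('pre')
o,p,M,g=cur(); hx=M.as_matrix()[:,1]; yaw=np.arctan2(hx[1],hx[0])
# nose/pan edges
b=X[(X[:,1]>.06)&(X[:,1]<.17)&(X[:,2]>-.026)&(X[:,2]<-.005)]
for y in (.07,.11,.15):
    c=b[abs(b[:,1]-y)<.004]; print('pan x',y,np.percentile(c[:,0],[.5,99.5]).round(4))
# toaster face and slot posts as seen in the wrist camera
W=R.from_euler('z',yaw).apply(X)+g
f=W[(W[:,1]>.07)&(W[:,1]<.13)&(W[:,0]>.42)&(W[:,0]<.65)]
B=f[f[:,2]>.045]
for i in range(3):
    a=np.polyfit(B[:,0],B[:,1],1); r=B[:,1]-np.polyval(a,B[:,0]); B=B[abs(r)<.003]
print('face',a,len(B),'x range',B[:,0].min(),B[:,0].max(),B[:,2].max())
for lo,hi in((.003,.011),(.014,.022),(.022,.032),(.04,.06)):
    r=f[(f[:,2]>lo)&(f[:,2]<hi)]; k=abs(r[:,1]-np.polyval(a,r[:,0]))<.003
    h,e=np.histogram(r[k][:,0],bins=np.arange(.43,.64,.01)); print(lo,h)
go([.5445,-.113,.0394],.0547,30.2)
E
```

```text
toolyaw 0.0562 tilt 30.19
y 0.03 z -0.0616 628
y 0.05 z -0.0211 1841
y 0.07 z -0.0211 1693
y 0.09 z -0.0211 1565
y 0.11 z -0.021 1452
y 0.13 z -0.0209 1350
y 0.15 z -0.0209 1258
y 0.17 z -0.0208 1166
y 0.19 z -0.0207 1088
pan x 0.07 [-0.0475  0.047 ]
pan x 0.11 [-0.0474  0.1518]
pan x 0.15 [-0.0475  0.0471]
face [0.03726413 0.05368551] 77 x range 0.4880953991387776 0.5793742319846806 0.04955547745824146
0.003 [0 0 0 0 0 0 0 0 0 0 0 0 0 0 0 0 0 0 0 0]
0.014 [0 0 0 0 0 0 0 0 0 0 0 0 0 0 0 0 0 0 0 0]
0.022 [0 0 0 0 0 0 0 0 0 0 0 0 0 0 0 0 0 0 0 0]
0.04 [  0   0   0   0   0  37  92 104 115 125 118 119 120 118 134   0   0   0
   0   0]
t 4.75 tcp [ 0.5436 -0.1073  0.0531] gp [ 0.544  -0.1128  0.0626] F [-0.5 -0.6 -2.8] w 0.0236
txyz [-0.0119  0.0006  0.0199] axyz [-0.0017  0.0003 -0.0007]
```

View pics/pre.png

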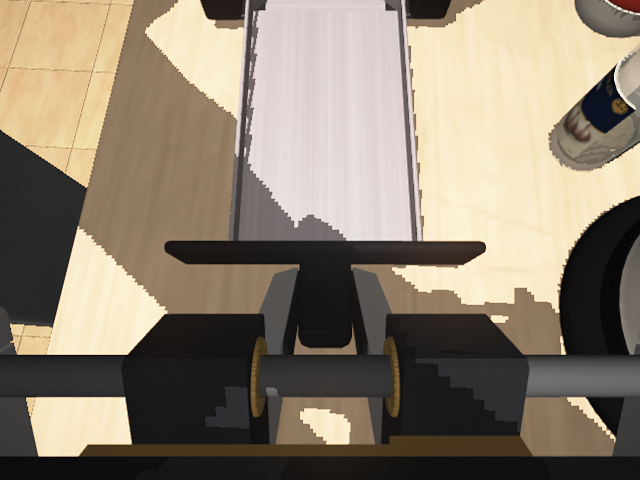

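Emit:
{"fn": "step_arm", "kwargs": {"steps": [{"jaw": 0,"tx": -0.006,"ty": 0,"tz": 0.01,"ax": 0,"ay": 0,"az": 0},{"jaw": 0,"tx": -0.012,"ty": 0.0005,"tz": 0.02,"ax": -0.0017,"ay": 0,"az": -0.0007},{"jaw": 0,"tx": -0.012,"ty": 0.0005,"tz": 0.02,"ax": -0.0017,"ay": 0,"az": -0.0007},{"jaw": 0,"tx": -0.012,"ty": 0.0005,"tz": 0.02,"ax": -0.0017,"ay": 0,"az": -0.0007}]}}

```text
time: 5.15
tool_pos: [0.5434, -0.1077, 0.0287]
ee_rot: [-3.139, -0.528, 1.623]
wrist_force: [0.3, -0.0, -2.7]
width: 0.024
```

```bash
python3 - <<'E'
from h import *
im,d=snapshot("side"); save('side2',cv2.resize(im[120:330,190:400],None,fx=2.8,fy=2.8,interpolation=cv2.INTER_CUBIC))
go([.5445-.0547*.03,-.113+.03,.0394],.0547,30.2)
E
```

```text
t 5.2 tcp [ 0.5439 -0.1078  0.0294] gp [ 0.5442 -0.1134  0.0389] F [ 0.2  0.7 -3. ] w 0.024
txyz [0.0265 0.0003 0.0149] axyz [-0.0002 -0.0004 -0.001 ]
```

View pics/side2.png

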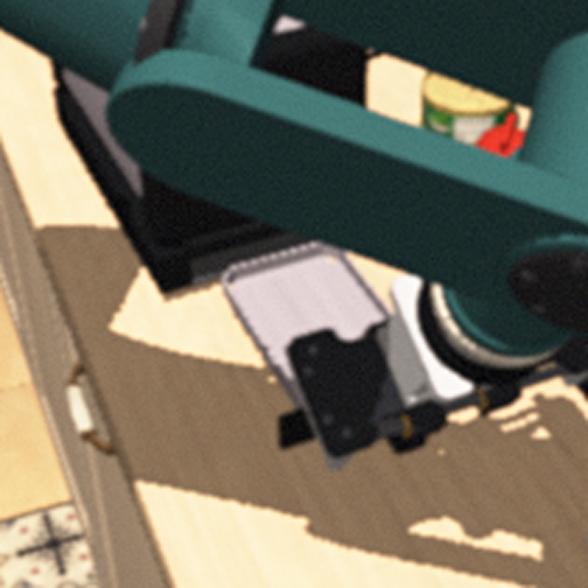

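Emit:
{"fn": "step_arm", "kwargs": {"steps": [{"jaw": 0,"tx": 0.009,"ty": 0,"tz": 0.005,"ax": 0,"ay": 0,"az": 0},{"jaw": 0,"tx": 0.018,"ty": 0,"tz": 0.01,"ax": 0,"ay": 0,"az": 0},{"jaw": 0,"tx": 0.0265,"ty": 0.0003,"tz": 0.015,"ax": 0,"ay": 0,"az": -0.001},{"jaw": 0,"tx": 0.0265,"ty": 0.0003,"tz": 0.015,"ax": 0,"ay": 0,"az": -0.001},{"jaw": 0,"tx": 0.0265,"ty": 0.0003,"tz": 0.015,"ax": 0,"ay": 0,"az": -0.001}]}}

```text
time: 5.7
tool_pos: [0.5425, -0.0768, 0.03]
ee_rot: [3.141, -0.527, 1.627]
wrist_force: [-0.7, 0.1, -3.1]
width: 0.0239
```

```bash
cat >> h.py <<'E'
S=np.array([.533,.0979]); YAW=.0547
def st(ahead=0,side=0,up=0,yaw=YAW,tilt=30.2,zt=None):
    """report in slot frame: s=mm to home, lateral, underside z (from grasp offset), forces in toaster axes; shift for a move relative to the measured pose"""
    o,p,M,g=cur(); Q=R.from_euler('z',YAW); Ry=M.as_matrix()[:,1]; ty=np.arctan2(Ry[1],Ry[0])
    org=g-R.from_euler('z',ty).apply([0,-.027,.0234]); r=Q.inv().apply(np.r_[org[:2]-S,org[2]])
    F=Q.inv().apply(np.mean([get_obs()['wrist_force'] for _ in range(1)],0)); T=Q.inv().apply(o['wrist_torque'])
    print('t',o['time'],'lat/s/z mm',(r*1000).round(1),'yawerr',round(ty-YAW,4),'tilt',np.degrees(np.arcsin(M.as_matrix()[2,0])).round(2),'F',F.round(1),'T',T.round(2),'w',round(o['width'],4))
    n=g+Q.apply([side,ahead,up]); P,Tt=tgt(n,yaw,tilt); print('txyz',M.inv().apply(P-p).round(4),'axyz',(M.inv()*Tt).as_rotvec().round(4))
E
python3 - <<'E'
from h import *
st(ahead=.01)
E
```

```text
t 5.7 lat/s/z mm [  -0.  -153.5   16.1] yawerr 0.0012 tilt 30.19 F [-0.7  0.1 -3.1] T [-0.72 -0.06  0.  ] w 0.0239
txyz [0.0086 0.     0.005 ] axyz [-0.0004  0.0002  0.0011]
```

Emit:
{"fn": "step_arm", "kwargs": {"steps": [{"jaw": 0,"tx": 0.0043,"ty": 0,"tz": 0.0025,"ax": 0,"ay": 0,"az": 0.0},{"jaw": 0,"tx": 0.0087,"ty": 0,"tz": 0.005,"ax": 0,"ay": 0,"az": 0},{"jaw": 0,"tx": 0.013,"ty": 0,"tz": 0.0075,"ax": 0,"ay": 0,"az": 0},{"jaw": 0,"tx": 0.013,"ty": 0,"tz": 0.0075,"ax": 0,"ay": 0,"az": 0}]}}

```text
time: 6.1
tool_pos: [0.5415, -0.0611, 0.03]
ee_rot: [-3.142, -0.527, 1.627]
wrist_force: [0.5, -0.7, -3.3]
width: 0.024
```

Emit:
{"fn": "step_arm", "kwargs": {"steps": [{"jaw": 0,"tx": 0.0017,"ty": 0,"tz": 0.001,"ax": 0,"ay": 0,"az": 0},{"jaw": 0,"tx": 0.0035,"ty": 0,"tz": 0.002,"ax": 0,"ay": 0,"az": 0},{"jaw": 0,"tx": 0.0035,"ty": 0,"tz": 0.002,"ax": 0,"ay": 0,"az": 0}]}}

```text
time: 6.4
tool_pos: [0.541, -0.0569, 0.0299]
ee_rot: [-3.141, -0.527, 1.627]
wrist_force: [0.5, 0.0, -2.5]
width: 0.0237
```

```bash
python3 - <<'E'
from h import *
st(ahead=.003)
E
```

```text
t 6.4 lat/s/z mm [  -0.5 -133.5   16. ] yawerr 0.0023 tilt 30.22 F [ 0.5 -0.  -2.5] T [-0.68  0.    0.14] w 0.0237
txyz [0.0026 0.     0.0015] axyz [-0.0017 -0.0003  0.0017]
```

Emit:
{"fn": "step_arm", "kwargs": {"steps": [{"jaw": 0,"tx": 0.0013,"ty": 0,"tz": 0.0008,"ax": 0,"ay": 0,"az": 0},{"jaw": 0,"tx": 0.0026,"ty": 0,"tz": 0.0015,"ax": 0,"ay": 0,"az": 0.001},{"jaw": 0,"tx": 0.0026,"ty": 0,"tz": 0.0015,"ax": 0,"ay": 0,"az": 0.001}]}}

```text
time: 6.7
tool_pos: [0.5403, -0.0543, 0.0297]
ee_rot: [-3.139, -0.527, 1.626]
wrist_force: [-2.1, -1.8, -3.0]
width: 0.0238
```

```bash
python3 - <<'E'
from h import *
st(ahead=.003)
E
```

```text
t 6.7 lat/s/z mm [  -1.  -130.9   15.8] yawerr 0.002 tilt 30.17 F [-2.2 -1.7 -3. ] T [-1.03  0.25  0.41] w 0.0238
txyz [0.0026 0.     0.0015] axyz [-0.0028  0.0005  0.0007]
```

Emit:
{"fn": "step_arm", "kwargs": {"steps": [{"jaw": 0,"tx": -0.001,"ty": -0.003,"tz": -0.0005,"ax": 0,"ay": 0,"az": 0},{"jaw": 0,"tx": -0.001,"ty": -0.006,"tz": -0.0005,"ax": 0,"ay": 0,"az": 0},{"jaw": 0,"tx": -0.001,"ty": -0.009,"tz": -0.0005,"ax": -0.0028,"ay": 0,"az": 0},{"jaw": 0,"tx": -0.001,"ty": -0.009,"tz": -0.0005,"ax": -0.0028,"ay": 0,"az": 0}]}}

```text
time: 7.1
tool_pos: [0.5311, -0.0558, 0.0298]
ee_rot: [3.141, -0.527, 1.626]
wrist_force: [0.3, 0.0, -3.3]
width: 0.0234
```

```bash
python3 - <<'E'
from h import *
st(ahead=.008)
E
```

```text
t 7.1 lat/s/z mm [ -10.4 -131.8   15.9] yawerr 0.0001 tilt 30.19 F [ 0.3 -0.  -3.3] T [-0.71 -0.04 -0.01] w 0.0234
txyz [ 0.0069 -0.      0.004 ] axyz [0.0003 0.0001 0.0003]
```

Emit:
{"fn": "step_arm", "kwargs": {"steps": [{"jaw": 0,"tx": 0.0017,"ty": 0,"tz": 0.001,"ax": 0,"ay": 0,"az": 0},{"jaw": 0,"tx": 0.0035,"ty": 0,"tz": 0.002,"ax": 0,"ay": 0,"az": 0},{"jaw": 0,"tx": 0.0052,"ty": 0,"tz": 0.003,"ax": 0,"ay": 0,"az": 0},{"jaw": 0,"tx": 0.0069,"ty": 0,"tz": 0.004,"ax": 0,"ay": 0,"az": 0},{"jaw": 0,"tx": 0.0069,"ty": 0,"tz": 0.004,"ax": 0,"ay": 0,"az": 0}]}}

```text
time: 7.6
tool_pos: [0.5306, -0.0474, 0.0298]
ee_rot: [3.141, -0.527, 1.626]
wrist_force: [-0.7, -0.5, -2.4]
width: 0.0238
```

Emit:
{"fn": "step_arm", "kwargs": {"steps": [{"jaw": 0,"tx": 0.0013,"ty": 0,"tz": 0.0008,"ax": 0,"ay": 0,"az": 0},{"jaw": 0,"tx": 0.0026,"ty": 0,"tz": 0.0015,"ax": 0,"ay": 0,"az": 0},{"jaw": 0,"tx": 0.0026,"ty": 0,"tz": 0.0015,"ax": 0,"ay": 0,"az": 0}]}}

```text
time: 7.9
tool_pos: [0.5304, -0.0442, 0.0298]
ee_rot: [3.141, -0.527, 1.627]
wrist_force: [-1.5, 0.4, -3.7]
width: 0.0238
```

```bash
python3 - <<'E'
from h import *
st(ahead=.003)
E
```

```text
t 7.9 lat/s/z mm [ -10.4 -120.3   15.9] yawerr 0.0009 tilt 30.21 F [-1.5  0.5 -3.7] T [-0.71 -0.11 -0.02] w 0.0238
txyz [0.0026 0.     0.0015] axyz [-0.0002 -0.0002  0.0009]
```

Emit:
{"fn": "step_arm", "kwargs": {"steps": [{"jaw": 0,"tx": 0.0013,"ty": 0,"tz": 0.0008,"ax": 0,"ay": 0,"az": 0},{"jaw": 0,"tx": 0.0026,"ty": 0,"tz": 0.0015,"ax": 0,"ay": 0,"az": 0},{"jaw": 0,"tx": 0.0026,"ty": 0,"tz": 0.0015,"ax": 0,"ay": 0,"az": 0}]}}

```text
time: 8.2
tool_pos: [0.5301, -0.0409, 0.0298]
ee_rot: [3.141, -0.527, 1.627]
wrist_force: [0.5, -0.0, -3.3]
width: 0.0236
```

```bash
python3 - <<'E'
from h import *
st(ahead=.003)
E
```

```text
t 8.2 lat/s/z mm [ -10.5 -117.    15.9] yawerr 0.0011 tilt 30.22 F [ 0.5 -0.  -3.3] T [-0.64 -0.1  -0.02] w 0.0236
txyz [0.0026 0.     0.0015] axyz [-0.0004 -0.0003  0.001 ]
```

Emit:
{"fn": "step_arm", "kwargs": {"steps": [{"jaw": 0,"tx": 0.0013,"ty": 0,"tz": 0.0008,"ax": 0,"ay": 0,"az": 0},{"jaw": 0,"tx": 0.0026,"ty": 0,"tz": 0.0015,"ax": 0,"ay": 0,"az": 0},{"jaw": 0,"tx": 0.0026,"ty": 0,"tz": 0.0015,"ax": 0,"ay": 0,"az": 0}]}}

```text
time: 8.5
tool_pos: [0.5299, -0.0377, 0.0298]
ee_rot: [3.141, -0.528, 1.627]
wrist_force: [0.3, 0.4, -3.6]
width: 0.0235
```

```bash
python3 - <<'E'
from h import *
st(ahead=.003)
E
```

```text
t 8.5 lat/s/z mm [ -10.5 -113.8   15.9] yawerr 0.0013 tilt 30.23 F [ 0.3  0.4 -3.6] T [-0.69 -0.09  0.  ] w 0.0235
txyz [0.0026 0.     0.0015] axyz [-0.0006 -0.0005  0.0012]
```

Emit:
{"fn": "step_arm", "kwargs": {"steps": [{"jaw": 0,"tx": 0.0017,"ty": 0,"tz": 0.001,"ax": 0,"ay": 0,"az": 0},{"jaw": 0,"tx": 0.0035,"ty": 0,"tz": 0.002,"ax": 0,"ay": 0,"az": 0.001},{"jaw": 0,"tx": 0.0052,"ty": 0,"tz": 0.003,"ax": 0,"ay": 0,"az": 0.001},{"jaw": 0,"tx": 0.0069,"ty": 0,"tz": 0.004,"ax": 0,"ay": 0,"az": 0.001},{"jaw": 0,"tx": 0.0069,"ty": 0,"tz": 0.004,"ax": 0,"ay": 0,"az": 0.001}]}}

```text
time: 9.0
tool_pos: [0.5293, -0.0294, 0.0298]
ee_rot: [-3.141, -0.528, 1.626]
wrist_force: [-0.0, -0.8, -2.9]
width: 0.0237
```

```bash
python3 - <<'E'
from h import *
st(ahead=.012)
E
```

```text
t 9.0 lat/s/z mm [ -10.6 -105.5   15.9] yawerr 0.0008 tilt 30.23 F [-0.1 -0.8 -2.9] T [-0.7  -0.1   0.01] w 0.0237
txyz [0.0104 0.     0.006 ] axyz [-0.0009 -0.0006  0.0004]
```

Emit:
{"fn": "step_arm", "kwargs": {"steps": [{"jaw": 0,"tx": 0.0017,"ty": 0,"tz": 0.001,"ax": 0,"ay": 0,"az": 0},{"jaw": 0,"tx": 0.0035,"ty": 0,"tz": 0.002,"ax": 0,"ay": 0,"az": 0},{"jaw": 0,"tx": 0.0052,"ty": 0,"tz": 0.003,"ax": 0,"ay": 0,"az": 0},{"jaw": 0,"tx": 0.0069,"ty": 0,"tz": 0.004,"ax": 0,"ay": 0,"az": 0},{"jaw": 0,"tx": 0.0069,"ty": 0,"tz": 0.004,"ax": 0,"ay": 0,"az": 0}]}}

```text
time: 9.5
tool_pos: [0.5288, -0.0212, 0.0298]
ee_rot: [-3.141, -0.528, 1.626]
wrist_force: [-0.6, 0.6, -2.9]
width: 0.024
```

```bash
python3 - <<'E'
from h import *
st(ahead=.012)
E
```

```text
t 9.5 lat/s/z mm [-10.7 -97.2  15.9] yawerr 0.0011 tilt 30.24 F [-0.5  0.6 -2.9] T [-0.7  -0.15 -0.  ] w 0.024
txyz [0.0104 0.     0.006 ] axyz [-0.001  -0.0007  0.0007]
```

Emit:
{"fn": "step_arm", "kwargs": {"steps": [{"jaw": 0,"tx": 0.0035,"ty": 0,"tz": 0.002,"ax": 0,"ay": 0,"az": 0},{"jaw": 0,"tx": 0.0069,"ty": 0.0001,"tz": 0.004,"ax": -0.001,"ay": 0,"az": 0},{"jaw": 0,"tx": 0.0104,"ty": 0.0002,"tz": 0.006,"ax": -0.001,"ay": -0.0007,"az": 0.0007},{"jaw": 0,"tx": 0.0139,"ty": 0.0003,"tz": 0.008,"ax": -0.001,"ay": -0.0007,"az": 0.0007},{"jaw": 0,"tx": 0.0139,"ty": 0.0003,"tz": 0.008,"ax": -0.001,"ay": -0.0007,"az": 0.0007}]}}

```text
time: 10.0
tool_pos: [0.528, -0.0044, 0.0299]
ee_rot: [-3.141, -0.527, 1.626]
wrist_force: [-0.5, -0.0, -2.9]
width: 0.0239
```

```bash
python3 - <<'E'
from h import *
st(ahead=.016)
E
```

```text
t 10.0 lat/s/z mm [-10.6 -80.4  16.1] yawerr 0.0009 tilt 30.22 F [-0.5 -0.  -2.9] T [-0.72 -0.08  0.01] w 0.0239
txyz [0.0138 0.     0.0081] axyz [-0.0006 -0.0003  0.0006]
```

Emit:
{"fn": "step_arm", "kwargs": {"steps": [{"jaw": 0,"tx": 0.0035,"ty": 0,"tz": 0.002,"ax": 0,"ay": 0,"az": 0},{"jaw": 0,"tx": 0.0069,"ty": 0.0001,"tz": 0.004,"ax": 0,"ay": 0,"az": 0},{"jaw": 0,"tx": 0.0104,"ty": 0.0002,"tz": 0.006,"ax": 0,"ay": 0,"az": 0},{"jaw": 0,"tx": 0.0139,"ty": 0.0002,"tz": 0.008,"ax": 0,"ay": 0,"az": 0},{"jaw": 0,"tx": 0.0139,"ty": 0.0002,"tz": 0.008,"ax": 0,"ay": 0,"az": 0}]}}

```text
time: 10.5
tool_pos: [0.5272, 0.0122, 0.0301]
ee_rot: [-3.141, -0.528, 1.627]
wrist_force: [0.4, 0.4, -2.9]
width: 0.0237
```

```bash
python3 - <<'E'
from h import *
st(ahead=.016)
E
```

```text
t 10.5 lat/s/z mm [-10.5 -63.8  16.2] yawerr 0.0015 tilt 30.23 F [ 0.4  0.4 -2.9] T [-0.67 -0.07  0.03] w 0.0237
txyz [0.0138 0.     0.0081] axyz [-0.0009 -0.0006  0.0012]
```

Emit:
{"fn": "step_arm", "kwargs": {"steps": [{"jaw": 0,"tx": 0.0035,"ty": 0,"tz": 0.002,"ax": 0,"ay": 0,"az": 0},{"jaw": 0,"tx": 0.0069,"ty": 0,"tz": 0.004,"ax": 0,"ay": 0,"az": 0.001},{"jaw": 0,"tx": 0.0104,"ty": 0,"tz": 0.006,"ax": -0.0009,"ay": -0.0006,"az": 0.0012},{"jaw": 0,"tx": 0.0139,"ty": 0,"tz": 0.008,"ax": -0.0009,"ay": -0.0006,"az": 0.0012},{"jaw": 0,"tx": 0.0139,"ty": 0,"tz": 0.008,"ax": -0.0009,"ay": -0.0006,"az": 0.0012}]}}

```text
time: 11.0
tool_pos: [0.5261, 0.0289, 0.0302]
ee_rot: [-3.141, -0.527, 1.626]
wrist_force: [-0.2, -0.3, -3.2]
width: 0.0235
```

```bash
python3 - <<'E'
from h import *
st(ahead=.016,up=-.002,tilt=30)
E
```

```text
t 11.0 lat/s/z mm [-10.6 -47.1  16.3] yawerr 0.0005 tilt 30.22 F [-0.2 -0.3 -3.2] T [-0.63 -0.02  0.03] w 0.0235
txyz [0.0128 0.     0.0098] axyz [-0.0004 -0.0038  0.0003]
```

Emit:
{"fn": "step_arm", "kwargs": {"steps": [{"jaw": 0,"tx": 0.0035,"ty": 0,"tz": 0.002,"ax": 0,"ay": 0,"az": 0},{"jaw": 0,"tx": 0.0065,"ty": 0,"tz": 0.0045,"ax": 0,"ay": 0,"az": 0},{"jaw": 0,"tx": 0.0097,"ty": 0,"tz": 0.007,"ax": 0,"ay": 0,"az": 0},{"jaw": 0,"tx": 0.0129,"ty": 0,"tz": 0.0097,"ax": 0,"ay": 0,"az": 0},{"jaw": 0,"tx": 0.0129,"ty": 0,"tz": 0.0097,"ax": 0,"ay": 0,"az": 0}]}}

```text
time: 11.5
tool_pos: [0.525, 0.0456, 0.0282]
ee_rot: [-3.141, -0.528, 1.626]
wrist_force: [0.3, -0.4, -2.5]
width: 0.0239
```

```bash
python3 - <<'E'
from h import *
st(ahead=.006,tilt=30)
E
```

```text
t 11.5 lat/s/z mm [-10.8 -30.4  14.3] yawerr 0.0011 tilt 30.24 F [ 0.3 -0.4 -2.5] T [-0.72 -0.04  0.05] w 0.0239
txyz [0.0051 0.     0.003 ] axyz [-0.0009 -0.0042  0.0007]
```

Emit:
{"fn": "step_arm", "kwargs": {"steps": [{"jaw": 0,"tx": 0.003,"ty": 0.0002,"tz": 0.0025,"ax": 0,"ay": 0,"az": 0},{"jaw": 0,"tx": 0.0062,"ty": 0.0002,"tz": 0.0053,"ax": -0.0009,"ay": -0.002,"az": 0.0007},{"jaw": 0,"tx": 0.0062,"ty": 0.0002,"tz": 0.0053,"ax": -0.0009,"ay": -0.002,"az": 0.0007},{"jaw": 0,"tx": 0.0062,"ty": 0.0002,"tz": 0.0053,"ax": -0.0009,"ay": -0.002,"az": 0.0007}]}}

```text
time: 11.9
tool_pos: [0.5247, 0.0538, 0.0267]
ee_rot: [3.142, -0.526, 1.626]
wrist_force: [-1.5, 1.2, -3.0]
width: 0.0238
```

```bash
python3 - <<'E'
from h import *
st(ahead=.003,up=-.001,tilt=30)
E
```

```text
t 11.9 lat/s/z mm [-10.7 -22.1  12.8] yawerr 0.0004 tilt 30.13 F [-1.4  1.3 -3. ] T [-0.66 -0.02  0.09] w 0.0238
txyz [0.0021 0.     0.0024] axyz [-0.0001 -0.0022  0.0003]
```

Emit:
{"fn": "step_arm", "kwargs": {"steps": [{"jaw": 0,"tx": -0.0005,"ty": 0,"tz": 0.0009,"ax": 0,"ay": 0,"az": 0},{"jaw": 0,"tx": -0.0005,"ty": 0,"tz": 0.0009,"ax": 0,"ay": 0,"az": 0}]}}

```text
time: 12.1
tool_pos: [0.5248, 0.0538, 0.0257]
ee_rot: [3.141, -0.526, 1.626]
wrist_force: [-1.2, 0.6, -2.3]
width: 0.0234
```

```bash
python3 - <<'E'
from h import *
st(ahead=.003,tilt=30)
E
```

```text
t 12.1 lat/s/z mm [-10.6 -22.1  11.8] yawerr 0.0003 tilt 30.14 F [-1.2  0.6 -2.3] T [-0.55 -0.09  0.1 ] w 0.0234
txyz [0.0026 0.     0.0015] axyz [-0.     -0.0024  0.0003]
```

Emit:
{"fn": "step_arm", "kwargs": {"steps": [{"jaw": 0,"tx": 0.0017,"ty": -0.0004,"tz": 0.001,"ax": 0,"ay": 0,"az": 0},{"jaw": 0,"tx": 0.0034,"ty": -0.0004,"tz": 0.002,"ax": 0,"ay": 0,"az": 0},{"jaw": 0,"tx": 0.0052,"ty": -0.0004,"tz": 0.003,"ax": 0,"ay": 0,"az": 0},{"jaw": 0,"tx": 0.0052,"ty": -0.0004,"tz": 0.003,"ax": 0,"ay": 0,"az": 0}]}}

```text
time: 12.5
tool_pos: [0.524, 0.0601, 0.0257]
ee_rot: [3.141, -0.526, 1.626]
wrist_force: [0.1, -0.4, -3.2]
width: 0.0235
```

```bash
python3 - <<'E'
from h import *
st(ahead=.003,tilt=30)
E
```

```text
t 12.5 lat/s/z mm [-11.  -15.8  11.8] yawerr 0.0003 tilt 30.15 F [ 0.  -0.4 -3.2] T [-0.63 -0.11  0.06] w 0.0235
txyz [0.0026 0.     0.0015] axyz [-0.     -0.0027  0.0004]
```

Emit:
{"fn": "step_arm", "kwargs": {"steps": [{"jaw": 0,"tx": 0.0017,"ty": 0,"tz": 0.001,"ax": 0,"ay": 0,"az": 0},{"jaw": 0,"tx": 0.0034,"ty": 0,"tz": 0.002,"ax": 0,"ay": 0,"az": 0},{"jaw": 0,"tx": 0.0034,"ty": 0,"tz": 0.002,"ax": 0,"ay": 0,"az": 0}]}}

```text
time: 12.8
tool_pos: [0.5243, 0.0625, 0.0259]
ee_rot: [3.14, -0.523, 1.627]
wrist_force: [-0.5, -4.8, -1.1]
width: 0.0238
```

```bash
python3 - <<'E'
from h import *
st(ahead=.003,tilt=30)
E
```

```text
t 12.8 lat/s/z mm [-10.6 -13.4  12. ] yawerr 0.0003 tilt 29.94 F [-0.8 -4.7 -1.1] T [-1.31  0.11  0.22] w 0.0238
txyz [ 0.0026 -0.      0.0015] axyz [0.001  0.0011 0.001 ]
```

Emit:
{"fn": "step_arm", "kwargs": {"steps": [{"jaw": 0,"tx": 0.0026,"ty": 0,"tz": 0.0015,"ax": 0.001,"ay": 0.001,"az": 0.001},{"jaw": 0,"tx": 0.0035,"ty": 0,"tz": 0.002,"ax": 0.001,"ay": 0.001,"az": 0.001},{"jaw": 0,"tx": 0.0043,"ty": 0,"tz": 0.0025,"ax": 0.001,"ay": 0.001,"az": 0.001},{"jaw": 0,"tx": 0.0043,"ty": 0,"tz": 0.0025,"ax": 0.001,"ay": 0.001,"az": 0.001}]}}

```text
time: 13.2
tool_pos: [0.5244, 0.0653, 0.0259]
ee_rot: [3.141, -0.519, 1.626]
wrist_force: [-1.4, -7.8, -0.7]
width: 0.0239
```

```bash
python3 - <<'E'
from h import *
st(ahead=.005,tilt=30)
E
```

```text
t 13.2 lat/s/z mm [-10.4 -10.5  12. ] yawerr -0.0002 tilt 29.75 F [-1.8 -7.7 -0.7] T [-1.4   0.32  0.34] w 0.0239
txyz [ 0.0044 -0.      0.0025] axyz [0.0006 0.0044 0.0002]
```

Emit:
{"fn": "step_arm", "kwargs": {"steps": [{"jaw": 0,"tx": 0.0026,"ty": 0,"tz": 0.0015,"ax": 0,"ay": 0,"az": 0},{"jaw": 0,"tx": 0.0035,"ty": 0,"tz": 0.002,"ax": 0,"ay": 0,"az": 0},{"jaw": 0,"tx": 0.0043,"ty": 0,"tz": 0.0025,"ax": 0,"ay": 0,"az": 0},{"jaw": 0,"tx": 0.0043,"ty": 0,"tz": 0.0025,"ax": 0,"ay": 0,"az": 0}]}}

```text
time: 13.6
tool_pos: [0.5242, 0.0688, 0.026]
ee_rot: [3.141, -0.516, 1.626]
wrist_force: [-0.9, -6.2, -0.5]
width: 0.0235
```

```bash
python3 - <<'E'
from h import *
st(ahead=.005,tilt=30)
E
```

```text
t 13.6 lat/s/z mm [-10.4  -7.   12.2] yawerr -0.0 tilt 29.58 F [-1.3 -6.1 -0.5] T [-1.08  0.24  0.31] w 0.0235
txyz [ 0.0044 -0.      0.0025] axyz [0.0008 0.0074 0.0004]
```

Emit:
{"fn": "step_arm", "kwargs": {"steps": [{"jaw": 0,"tx": 0.0026,"ty": -0.0003,"tz": 0.0015,"ax": 0,"ay": 0.003,"az": 0},{"jaw": 0,"tx": 0.0035,"ty": -0.0003,"tz": 0.002,"ax": 0,"ay": 0.003,"az": 0},{"jaw": 0,"tx": 0.0043,"ty": -0.0003,"tz": 0.0025,"ax": 0,"ay": 0.003,"az": 0},{"jaw": 0,"tx": 0.0043,"ty": -0.0003,"tz": 0.0025,"ax": 0,"ay": 0.003,"az": 0}]}}

```text
time: 14.0
tool_pos: [0.5237, 0.0734, 0.0261]
ee_rot: [3.14, -0.519, 1.626]
wrist_force: [-0.5, -3.1, -1.5]
width: 0.0238
```

```bash
python3 - <<'E'
from h import *
st(ahead=.003,tilt=30)
E
```

```text
t 14.0 lat/s/z mm [-10.6  -2.4  12.3] yawerr -0.0 tilt 29.71 F [-0.7 -3.1 -1.5] T [-0.91  0.14  0.2 ] w 0.0238
txyz [ 0.0027 -0.      0.0015] axyz [0.001  0.005  0.0005]
```

Emit:
{"fn": "step_arm", "kwargs": {"steps": [{"jaw": 0,"tx": 0.0013,"ty": 0,"tz": 0.0008,"ax": 0,"ay": 0,"az": 0},{"jaw": 0,"tx": 0.0026,"ty": 0,"tz": 0.0015,"ax": 0,"ay": 0,"az": 0},{"jaw": 0,"tx": 0.0026,"ty": 0,"tz": 0.0015,"ax": 0,"ay": 0,"az": 0}]}}

```text
time: 14.3
tool_pos: [0.5237, 0.0756, 0.0261]
ee_rot: [3.14, -0.516, 1.627]
wrist_force: [-0.8, -6.0, -0.5]
width: 0.0235
```

```bash
python3 - <<'E'
from h import *
st(ahead=.003,tilt=30)
E
```

```text
t 14.3 lat/s/z mm [-10.5  -0.2  12.3] yawerr 0.0004 tilt 29.59 F [-1.1 -5.9 -0.5] T [-1.18  0.3   0.37] w 0.0235
txyz [ 0.0027 -0.      0.0015] axyz [0.0011 0.0072 0.0011]
```

Emit:
{"fn": "step_arm", "kwargs": {"steps": [{"jaw": 0,"tx": 0.0017,"ty": 0,"tz": 0.001,"ax": 0,"ay": 0,"az": 0},{"jaw": 0,"tx": 0.003,"ty": 0,"tz": 0.0017,"ax": 0,"ay": 0,"az": 0},{"jaw": 0,"tx": 0.003,"ty": 0,"tz": 0.0017,"ax": 0,"ay": 0,"az": 0}]}}

```text
time: 14.6
tool_pos: [0.5237, 0.0759, 0.0261]
ee_rot: [3.14, -0.51, 1.627]
wrist_force: [-2.8, -14.4, 2.7]
width: 0.024
```

```bash
python3 - <<'E'
from h import *
st(ahead=.003,tilt=30)
X=traypose('home')
o,p,M,g=cur(); hx=M.as_matrix()[:,1]; yaw=np.arctan2(hx[1],hx[0])
for x in (-.065,-.055,-.045,-.035,.035,.045,.055,.065):
    b=X[(abs(X[:,0]-x)<.003)&(X[:,1]>-.01)&(X[:,1]<.06)]
    for lo,hi in((-.015,.003),(.004,.0085),(.0105,.03),(.03,.06)):
        c=b[(b[:,2]>lo)&(b[:,2]<hi)]
        if len(c)>3: print(x,lo,len(c),np.percentile(c[:,1],[10,50,90]).round(4),end=' | ')
    print()
E
```

```text
t 14.6 lat/s/z mm [-10.5   0.2  12.3] yawerr 0.0007 tilt 29.2 F [ -3.6 -14.2   2.7] T [-1.94  0.66  0.55] w 0.024
txyz [ 0.0028 -0.      0.0015] axyz [0.0012 0.0139 0.0015]
toolyaw 0.0554 tilt 29.2
y 0.03 z 0.01 2209
-0.065 -0.015 99 [0.0205 0.0206 0.0208] | -0.065 0.004 234 [0.0211 0.024  0.0272] | -0.065 0.0105 65 [0.0271 0.0275 0.0296] | -0.065 0.03 305 [0.027  0.0274 0.0283] | 
-0.055 -0.015 99 [0.0205 0.0206 0.0209] | -0.055 0.004 223 [0.0211 0.0241 0.0273] | -0.055 0.0105 85 [0.0271 0.0273 0.03  ] | -0.055 0.03 483 [0.027  0.0273 0.0275] | 
-0.045 -0.015 98 [0.0206 0.0207 0.0209] | -0.045 0.004 197 [0.0213 0.0238 0.0267] | -0.045 0.0105 122 [0.0271 0.0275 0.03  ] | -0.045 0.03 479 [0.027  0.0273 0.0276] | 
-0.035 -0.015 96 [0.0206 0.0208 0.021 ] | -0.035 0.004 205 [0.0212 0.0238 0.0267] | -0.035 0.0105 120 [0.0272 0.0275 0.0304] | -0.035 0.03 480 [0.0271 0.0274 0.0277] | 
0.035 -0.015 99 [0.0209 0.0211 0.0213] | 0.035 0.004 199 [0.0216 0.0241 0.0271] | 0.035 0.0105 116 [0.0275 0.0278 0.0302] | 0.035 0.03 483 [0.0274 0.0277 0.0279] | 
0.045 -0.015 100 [0.021  0.0211 0.0213] | 0.045 0.004 200 [0.0217 0.0241 0.0271] | 0.045 0.0105 119 [0.0275 0.0278 0.0304] | 0.045 0.03 478 [0.0275 0.0277 0.028 ] | 
0.055 -0.015 96 [0.021  0.0212 0.0214] | 0.055 0.004 201 [0.0217 0.0242 0.0271] | 0.055 0.0105 117 [0.0276 0.0279 0.0304] | 0.055 0.03 481 [0.0275 0.0278 0.0281] | 
0.065 -0.015 97 [0.0211 0.0212 0.0214] | 0.065 0.004 201 [0.0218 0.0244 0.0273] | 0.065 0.0105 119 [0.0276 0.028  0.0308] | 0.065 0.03 482 [0.0276 0.0278 0.0281] |
```

View pics/home.png

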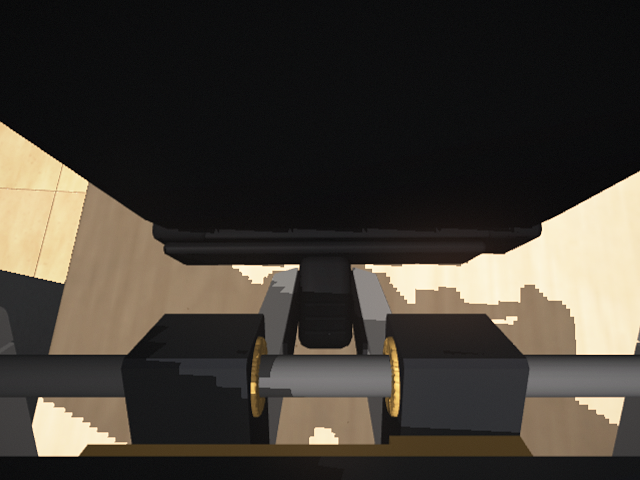

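Emit:
{"fn": "step_arm", "kwargs": {"steps": [{"jaw": 0,"tx": 0,"ty": 0,"tz": 0,"ax": 0,"ay": 0.006,"az": 0},{"jaw": 0,"tx": 0,"ty": 0,"tz": 0,"ax": 0,"ay": 0.006,"az": 0}]}}

```text
time: 14.85
tool_pos: [0.5236, 0.0758, 0.026]
ee_rot: [3.14, -0.516, 1.627]
wrist_force: [-0.9, -3.6, -0.7]
width: 0.0237
```

```bash
python3 - <<'E'
from h import *
st(tilt=30)
E
```

```text
t 14.85 lat/s/z mm [-10.6   0.   12.2] yawerr 0.0005 tilt 29.55 F [-1.1 -3.5 -0.7] T [-0.92  0.22  0.34] w 0.0237
txyz [ 0.0001 -0.     -0.    ] axyz [0.0011 0.0078 0.0012]
```

Emit:
{"fn": "step_arm", "kwargs": {"steps": [{"jaw": 0.7,"tx": 0,"ty": 0,"tz": 0,"ax": 0,"ay": 0,"az": 0},{"jaw": 0.7,"tx": 0,"ty": 0,"tz": 0,"ax": 0,"ay": 0,"az": 0},{"jaw": 0.7,"tx": 0,"ty": 0,"tz": 0,"ax": 0,"ay": 0,"az": 0},{"jaw": 0.7,"tx": 0,"ty": 0,"tz": 0,"ax": 0,"ay": 0,"az": 0},{"jaw": 0.7,"tx": 0,"ty": 0,"tz": 0,"ax": 0,"ay": 0,"az": 0}]}}

```text
time: 15.35
tool_pos: [0.5237, 0.0761, 0.0261]
ee_rot: [3.14, -0.516, 1.627]
wrist_force: [0.0, 0.8, 0.2]
width: 0.0604
```

```bash
python3 - <<'E'
from h import *
st(tilt=30)
E
```

```text
t 15.35 lat/s/z mm [-10.5   0.3  12.3] yawerr 0.0007 tilt 29.58 F [0.1 0.8 0.2] T [-0.26 -0.06 -0.01] w 0.0604
txyz [ 0.0001 -0.     -0.    ] axyz [0.0011 0.0074 0.0014]
```

Emit:
{"fn": "step_arm", "kwargs": {"steps": [{"jaw": 0.7,"tx": 0,"ty": 0,"tz": -0.02,"ax": 0,"ay": 0,"az": 0},{"jaw": 0.7,"tx": 0,"ty": 0,"tz": -0.05,"ax": 0,"ay": 0,"az": 0},{"jaw": 0.7,"tx": 0,"ty": 0,"tz": -0.09,"ax": 0,"ay": 0,"az": 0},{"jaw": 0.7,"tx": -0.02,"ty": 0,"tz": -0.12,"ax": 0,"ay": 0,"az": 0},{"jaw": 0.7,"tx": -0.06,"ty": 0,"tz": -0.13,"ax": 0,"ay": 0,"az": 0},{"jaw": 0.7,"tx": -0.06,"ty": 0,"tz": -0.13,"ax": 0,"ay": 0,"az": 0},{"jaw": 0.7,"tx": -0.06,"ty": 0,"tz": -0.13,"ax": 0,"ay": 0,"az": 0}]}}

```text
time: 16.05
tool_pos: [0.5299, -0.0403, 0.1092]
ee_rot: [3.141, -0.518, 1.625]
wrist_force: [-0.3, -0.2, 0.0]
width: 0.0662
```

```bash
python3 - <<'E'
from h import *
C=cam("wrist"); im,d=snapshot("wrist"); save('end',im)
W=pts("wrist",d,d>0,C); Q=R.from_euler('z',YAW); X=Q.inv().apply(W-np.r_[S,0]); X[:,0]+=.0105
for x in (-.06,-.04,.04,.06):
    b=X[(abs(X[:,0]-x)<.004)&(abs(X[:,1])<.05)]
    print(x,[(lo,(np.percentile(b[(b[:,2]>lo)&(b[:,2]<hi)][:,1],[10,50])*1000).round(1)) for lo,hi in((.018,.034),(.036,.041),(.05,.09)) if ((b[:,2]>lo)&(b[:,2]<hi)).sum()>5], 'ztop',b[(b[:,1]<-.003)&(b[:,1]>-.01)][:,2].max().round(4))
t=X[(abs(X[:,0])<.01)&(X[:,1]<-.01)&(X[:,1]>-.06)&(X[:,2]>.02)]; print('tab y',np.percentile(t[:,1],[1,99]).round(4),'z',np.median(t[:,2]).round(4))
im,d=snapshot("side"); save('side_end',im); print(get_obs()['wrist_force'])
E
```

```text
-0.06 [(0.018, array([-6.8, -6.4])), (0.036, array([-6.7, -5.9])), (0.05, array([-0.3,  0.3]))] ztop 0.0436
-0.04 [(0.018, array([-6.8, -6.3])), (0.036, array([-6.6, -6.1])), (0.05, array([-0.3,  0.4]))] ztop 0.043
0.04 [(0.018, array([-6.4, -5.8])), (0.036, array([-6.2, -5.5])), (0.05, array([0.3, 0.9]))] ztop 0.043
0.06 [(0.018, array([-6.2, -5.6])), (0.036, array([-6.1, -5.4])), (0.05, array([0.4, 0.9]))] ztop 0.0436
tab y [-0.0474 -0.0105] z 0.0377
[ 0.24229756  0.95885159 -0.18414943]
```

View pics/side_end.png

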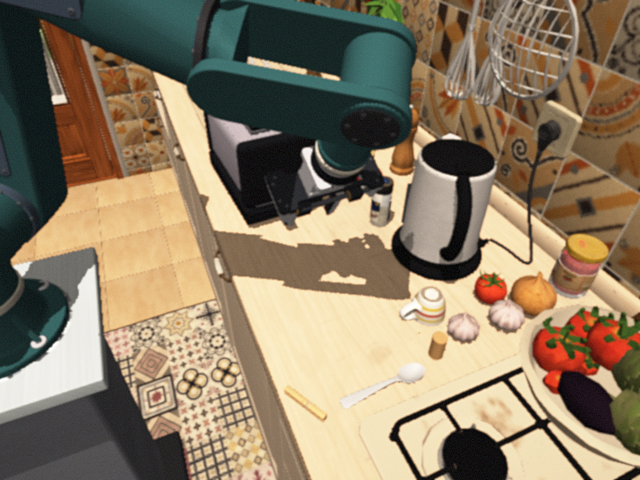

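```bash
python3 -c "
from bench import *
print(close_job())"
```

```text
the job is handed in; nothing more can be done
None
```

The crumb tray is in the toaster with its front plate closed against the end face. The gripper has let go and backed clear, and I handed the job in at about 16 s.

- **Insertion:** I gripped the tray by its tab with the hand leaning back 30°. It touched a guide at about 2–3 N, so I shifted it about 10 mm toward the robot, after which it ran in with at most about 2 N sideways.
- **Catch and stop:** The catch resisted with about 5–8 N. The tray then stopped firmly against the end face. The push there reached about 14 N, with about 3.6 N sideways, below the 12 N rail and 30 N catch limits. I relaxed it before letting go.
- **Last checks:** After release the plate was parallel to the end face, its front about 6.5 mm out for a 6 mm plate. That leaves a possible gap of about 0.5 mm, within the camera's 2 mm error. The tray did not spring back. The wrist force read under 1 N with the gripper clear, and the cup, cork, spoon, peg, jar and garlic looked unmoved in the last side picture.
- **Disagreements:** One move call was refused because it left out some values. The side camera failed once to find the toaster, so I measured it from depth instead.

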